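# Lay the wooden pattern roller in its carving cradle

## Task

Lay the long wooden roller that stands on its square head on its side in the carving cradle, with the square head at the low end stop and the round stub towards the lever post, so that it sits fully down in both vees. Then swing the raised hold-down lever down until its rubber pad rests on the roller and let go. Leave the other things on the table where they stand.

Things in the scene. Friction and masses are not known exactly. Their poses are not given: they have to be found in the camera images.
- roller: Long beech roller standing on its square head; origin: centre of the head's outer face. Along own z: head 56 x 56 mm (sides along own x, y), 14 thick; barrel 48 mm diameter from 14 to 124 mm; stub 16 mm diameter from 124 to 138 mm. 0.14 to 0.23 kg. Laid on the table with a side of the head flat it stays; its axis is then about 26 mm high.
- roller_mid (a point): Point on the roller's axis, 69 mm from the head's outer face (half its length). Axes as the roller's.
- cradle: Wooden cradle fixed to the table; origin on the table below the middle of the roller's place, x along that place towards the lever post, z up. Base slab from x -85 to +101 mm, 90 mm wide, 14 thick. End stop and post stand 146 mm apart, so the roller may lie 4 mm off along x. Tall ends and raised lever leave the gripper room only from straight above or slightly tilted.
- cradle_seat (a point): Where the roller's mid point lies when it is seated: 45 mm above the table, on the cradle's middle line, axes as the cradle's; the seated roller's z axis points along this x.
- lever_pivot (a point): Pivot of the hold-down lever in the fork of the post: 87 mm from the seat along the cradle's x, 88 mm above the table.
- lever_tip (a point): Middle of the crossbar at the lever's free end, 75 mm from the pivot: 14 mm diameter, 34 mm wide along the cradle's y. The arm is 14 mm wide and 10 thick; a rubber pad at 55 mm from the pivot reaches 19 mm below the arm's middle line.
- holdlever (a joint): Lever angle, rad: 0 = arm level, pointing from the post over the roller towards the end stop, pad just on a seated roller; 1.57 = straight up; more = leaning back away from the roller. Starts at 1.8 to 2.05; limits -0.12 and 2.15. Friction hinge: it stays where it is left and moves with about 1 N at the tip.
- short_roller: Bystander: plain round wooden roller without a head, standing, 40 mm in diameter, 85 mm high; origin at the centre of its underside.
- tumbler: Bystander: empty clear glass tumbler, standing, 68 mm in diameter at the rim, 95 mm high; origin at the centre of its underside.
- tin: Bystander: closed flat ink tin, standing, 72 mm in diameter, 45 mm high; origin at the centre of its underside.
- stone: Bystander: grey sharpening stone lying on the table, 150 (own x) x 50 x 25 mm; origin at the centre of its underside.
- brush: Bystander: brush lying on the table on the far side, along its own x, 200 mm long, up to 42 mm wide and 20 high; origin under its middle.
- vee_head (a point): Middle of the vee at the head's end, 41 mm from the seat; a like vee lies 41 mm on the other side. Each is 12 mm long along the cradle's x, with 45 degree faces, 75 mm wide over all and about 44 mm high: the fingers have room between the two vees. The head lies between this vee and the end stop, one side level, 3 mm above the slab.
- end_stop (a point): Top middle of the low end stop: upright plate 64 mm wide, 12 thick, its top 75 mm above the table; its inner face is at cradle x -73 mm. The roller's square head belongs at this end.
- post_top (a point): Top middle of the lever post at the other end, 102 mm above the table; the post is 40 mm wide, from cradle x +73 to +101 mm. In front of it a step, x +61 to +73, 31 mm high, leaves room only for the roller's thin stub.
Not all that is in view belongs to the job. What is shaped like the roller but blue is not meant. There is more than one size of the cradle; the job needs the larger.

How it is judged:
On the way:
1. the roller lies seated in both vees of the cradle, head at the end stop, while the lever is still raised (z of roller_mid in the frame of cradle_seat below 0.004 m and y of roller_mid in the frame of cradle_seat between -0.004 and 0.004 m and x of roller in the frame of cradle_seat below -0.055 m and angle between the z axis of roller and the x axis of cradle, either way round below 0.06 rad and value of joint holdlever above 0.6 rad), for 0.2 s.
At the end, for the whole second after the job is handed in: The roller lies at rest in both vees, its mid point within 4 mm of the seat in height and sideways and its axis within 0.06 rad of the cradle's, square head at the end-stop end; the lever is down on it (joint between -0.07 and 0.07 rad); the gripper has let go (z of roller_mid in the frame of cradle_seat between -0.004 and 0.004 m and y of roller_mid in the frame of cradle_seat between -0.004 and 0.004 m and x of roller in the frame of cradle_seat below -0.055 m and angle between the z axis of roller and the x axis of cradle, either way round below 0.06 rad and value of joint holdlever between -0.07 and 0.07 rad and contact force between roller and the fingers below 0.1 N and linear speed of roller below 0.02 m/s); the robot touches nothing.
It fails at once if a bystander is pushed more than 30 mm or tipped over (distance of any of short_roller, tumbler, tin, stone, brush from where it was at the start of the episode above 0.03 m or angle between any of short_roller, tumbler's own z axis and vertical above 0.5 rad).
It also fails if it takes over 72 s, if anything falls off the work surface, if the arm or the gripper's body presses on something with over 40 N, if the wrist force passes 120 N, or if a joint passes its speed limit or range.

## Robot

A 6-joint arm with a two-finger parallel gripper is mounted at the origin on the work surface. World frame = base frame: x ahead of the robot, y to its left, z up, the work surface at z = 0. Lengths are in m, angles in rad, forces in N, time in s.
With the tool pointing down it reaches from about 0.35 to 0.725 m from the base axis. Payload 6 kg.
Tool frame: the origin (TCP) lies at the very end of the fingers, on their centre line; the grasp point (between the pads) lies 19 mm behind it; z points along the fingers, y is the line along which they close (so a half turn about z gives the same grasp; the last joint's range is limited). The gripper opens to 85 mm and grips with 20 to 120 N. Pads are 22 mm wide; open, the fingers measure 114 mm over their backs; the gripper's body (76 mm by 85 mm) begins 54 mm behind the grasp point. The pads swing forward as they close: fully open they stand 13 mm farther back than shut.
Start: joints at [-0.949, 0.04, 0.085, 0, -1.615, -0.334], TCP at [0.17, -0.575, 0.231] pointing down, gripper open.
Joint ranges: [-2.56, 2.56], [-1.29, 2.01], [-1.08, 1.49], [-3.29, 1.98], [-2.81, -0.18], [-2.99, 2.99]. Speed limits (rad/s): [2.57, 2.57, 3.01, 3.14, 3.14, 3.14].

## Interface

Orientations are given as a unit quaternion [x, y, z, w].
In Python, from station import get_state, snapshot, camera_info, sign_off, outline_of, landmark_of gives the robot as it stands.
- The arm moves only by the shell command python3 -m pendant 'ROWS' [FORCE]. ROWS is JSON, a list of rows, each a list of 3 entries, a list of its own where there are three numbers: the turn, a rotation vector about the tool's x, y, z in rad, then the shift along the tool's x, y, z in m, then the finger opening in m, from 0 to 0.0854. In form: [[[wx, wy, wz], [dx, dy, dz], hand], ...]. A call has 1 to 12 rows; each row shifts and turns the commanded pose from where the row before left it, along the tool's axes as they then stand; what a row does not reach is not made up. A row lasts 1/10 s, in which the tool goes at most 50 mm and 8.59 degrees, less where a joint would pass 70% of its speed; a pose out of reach is approached as far as the arm can. A call is refused whole if a number of a shift passes 0.05 or a number of a turn 0.15, either way. A call with a gripper value outside its range is refused whole. The fingers move at their own pace and stop on an object; FORCE is the grip in N (left out, the last holds). Time passes only in rows, so rows that do not move let the fingers close. It gives the time, the measured TCP pose, the force, the opening and the grip force at its end, in the units of the state.
- get_state(): the state, without advancing time (a new reading comes with each control period).
- snapshot(name): name is "scene" or "top"; returns the picture (400x640x3 uint8, red, green, blue); there is no depth.
- camera_info(name): a dict with "fx", "fy", "cx", "cy" (pixels), "R" (3x3) and "t" (3): a world point X has camera coordinates R X + t. Camera axes: x right, y down, z forward; pixel columns grow to the right and rows downward; lengths in m; the calibration is good to about 2 mm. A picture is of the moment at which its call begins. camera_info takes no time and is no camera call.
- sign_off(): hands the job in; it is judged then, once.
Trained networks look in the newest picture that a camera, given by its name, has taken for a name from the list of things; names that differ only in an ending like _2 or _b are one class to them, and where a whole thing is asked for, a point or a joint stands for the part that bears it (a point fixed in the world has none). Each returns a list of dicts, best first, with "score" (0 to 1); they miss things now and then, are a little off and sometimes report something else, mostly with a low value. They report only what shows in the picture. A call takes as long as a camera call. They do not tell look-alikes from the thing itself.
- outline_of(camera, query): "mask" (400x640 bool, what is visible of it).
- landmark_of(camera, query): "position" ([x, y, z] in m, in the coordinates of the camera as it stood for that picture, good to about 4 mm: a listed point, or the origin of a listed thing).
The state is a dict: "time_s": time; "q": joint angles; "dq": joint speeds; "tau": joint torques, N m; "ee_pos": TCP position; "ee_rot": TCP orientation; "wrist_force": force on the tool from outside, world axes, zero at the start; "moment": the same for the moment, N m; "grip_width": finger opening in m; "gripper_force": force on a finger pad.
Only numpy, scipy, OpenCV 4.12 (cv2) and the standard library are available. Lean on these libraries where they do the work, as an engineer would, in place of code of your own. Each camera call takes 0.05 s, during which the arm holds its last target. There are 200 camera calls.

## Working session

There is one attempt and no reset: what is moved stays moved. The work goes in short steps, Python scripts to look and compute and a shell command to move; the robot and the scene stay as the last step left them, time stands still between calls to the robot, and variables do not carry over. Pictures are saved under pics/ and viewed, at most 11 in all, crops included, and the job is handed in when it is done.

```bash
mkdir -p pics; ls; cat > h.py <<'E'
import numpy as np, cv2
from scipy.spatial.transform import Rotation as Ro
from station import *
def snap(n,f=None,crop=None,s=1):
    im=snapshot(n)
    if f:
        c=im if crop is None else im[crop[1]:crop[3],crop[0]:crop[2]]
        cv2.imwrite('pics/'+f,cv2.resize(c[:,:,::-1],None,fx=s,fy=s,interpolation=cv2.INTER_CUBIC))
    return im
def lm(cam,q):
    c=camera_info(cam);R=np.array(c['R']);t=np.array(c['t'])
    return [(round(d['score'],2),np.round(R.T@(np.array(d['position'])-t),4)) for d in landmark_of(cam,q)]
def px(cam,X):
    c=camera_info(cam);p=np.array(c['R'])@np.array(X)+np.array(c['t'])
    return np.array([c['fx']*p[0]/p[2]+c['cx'],c['fy']*p[1]/p[2]+c['cy']])
def ray(cam,uv,z):
    c=camera_info(cam);R=np.array(c['R']);o=-R.T@np.array(c['t'])
    d=R.T@np.array([(uv[0]-c['cx'])/c['fx'],(uv[1]-c['cy'])/c['fy'],1]);return o+d*(z-o[2])/d[2]
E
python3 - <<'E'
from h import *
a=snap('scene','s0.png');b=snap('top','t0.png')
for q in ['roller','roller_mid','cradle','cradle_seat','lever_pivot','lever_tip','vee_head','end_stop','post_top','short_roller','tumbler','tin','stone','brush']:
    for c in ['scene','top']:
        for s,p in lm(c,q)[:3]: print(q,c,s,p,px(c,p).round())
E
```

```text
pics
roller scene 0.95 [0.6545 0.2698 0.0011] [445. 233.]
roller scene 0.68 [ 0.4608 -0.3053  0.0738] [186. 243.]
roller top 0.82 [ 0.5683  0.1985 -0.0037] [256. 175.]
roller top 0.76 [ 0.6527  0.2712 -0.004 ] [231. 144.]
roller_mid scene 0.74 [0.5656 0.1984 0.0678] [405. 200.]
roller_mid scene 0.74 [0.6541 0.2737 0.0666] [453. 217.]
roller_mid top 0.89 [0.5691 0.2042 0.0657] [250. 170.]
roller_mid top 0.82 [0.657  0.2736 0.0678] [224. 136.]
cradle scene 0.81 [ 0.3011 -0.3441  0.0019] [162. 214.]
cradle scene 0.69 [0.5876 0.0284 0.0048] [346. 247.]
cradle scene 0.59 [ 5.310e-01 -3.062e-01  5.000e-04] [202. 284.]
cradle top 0.83 [ 0.2965 -0.3445  0.0028] [458. 278.]
cradle top 0.74 [ 0.5375 -0.3073 -0.004 ] [441. 188.]
cradle top 0.71 [ 0.4953 -0.3021  0.0452] [445. 201.]
cradle_seat scene 0.94 [ 0.5354 -0.3074  0.0483] [197. 276.]
cradle_seat scene 0.81 [ 0.296  -0.35    0.0333] [155. 206.]
cradle_seat top 0.61 [ 0.5416 -0.3072  0.0482] [446. 183.]
cradle_seat top 0.56 [ 0.2978 -0.3441  0.0317] [461. 278.]
lever_pivot scene 0.86 [ 0.3571 -0.3377  0.0626] [162. 216.]
lever_pivot scene
[... 1204 characters left out ...]
e 0.7 [0.4344 0.296  0.0013] [405. 169.]
short_roller scene 0.57 [ 0.674  -0.0278 -0.0009] [341. 288.]
short_roller top 0.78 [ 0.4372  0.2951 -0.0011] [219. 222.]
tumbler scene 0.75 [0.5586 0.3528 0.0027] [449. 194.]
tumbler top 0.92 [ 0.5616  0.3498 -0.0017] [201. 176.]
tin scene 0.76 [0.5861 0.023  0.0036] [343. 248.]
tin scene 0.25 [ 0.6209 -0.3064  0.0987] [203. 300.]
tin top 0.73 [0.5889 0.029  0.0016] [318. 168.]
stone scene 0.69 [ 0.3955 -0.0346 -0.0013] [290. 200.]
stone top 0.83 [ 0.3942 -0.0343 -0.0009] [341. 240.]
brush scene 0.86 [ 0.6736 -0.0284  0.0015] [341. 288.]
brush top 0.79 [ 6.691e-01 -2.880e-02  2.000e-04] [340. 139.]
brush top 0.63 [ 0.398  -0.0345  0.0009] [341. 238.]
```

View pics/s0.png

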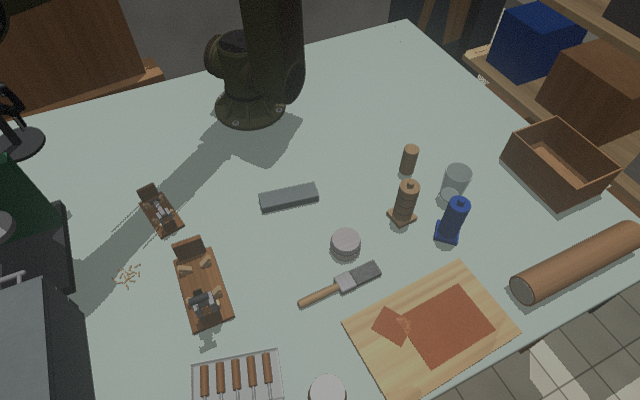

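```bash
python3 - <<'E'
from h import *
a=snap('scene');b=snap('top')
A=cv2.resize(a[150:270,340:500,::-1],None,fx=4,fy=4);B=cv2.resize(b[100:240,180:290,::-1],None,fx=4,fy=4)
cv2.imwrite('pics/c1.png',cv2.resize(np.hstack([A[:480],B[:480]]),None,fx=.72,fy=.72))
cv2.imwrite('pics/c2.png',cv2.resize(b[100:310,400:500,::-1],None,fx=2.8,fy=2.8))
for n in['scene','top']:
  c=camera_info(n);print(n,-np.array(c['R']).T@np.array(c['t']))
print(get_state())
E
```

```text
scene [ 1.0066101  -0.24717677  0.83804417]
top [0.36571253 0.00184486 1.16687454]
{'time_s': 1.6, 'q': array([-9.49308828e-01,  4.01775478e-02,  8.47648418e-02,  1.21985798e-05,
       -1.61546910e+00, -3.33717184e-01]), 'dq': array([ 0.00068007, -0.00151252, -0.00034123, -0.00249138,  0.00147519,
       -0.00114921]), 'tau': array([-1.28812357e-03, -3.67915356e+01,  3.47421813e+01,  6.93300605e+00,
       -1.17114429e-03, -3.48698052e-05]), 'ee_pos': array([ 0.17030546, -0.57529859,  0.23125696]), 'ee_rot': array([-1.43388928e-01,  9.89666415e-01,  3.51575198e-05, -2.50573376e-05]), 'wrist_force': array([-0.38199958,  0.24968701,  0.55563501]), 'moment': array([ 0.01878047, -0.02333114, -0.06000707]), 'gripper_force': 0.0, 'grip_width': 0.08569437172707482}
```

View pics/c1.png

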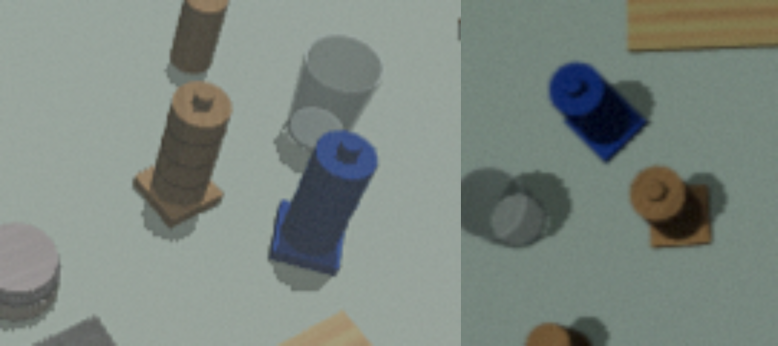

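View pics/c2.png

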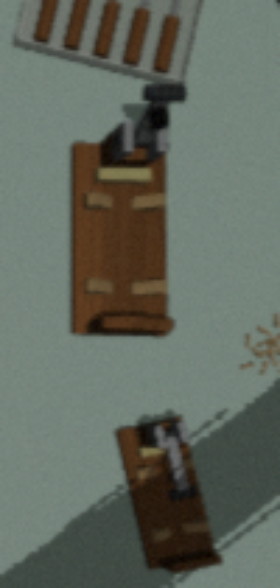

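The job's roller is the brown one, scene (405,200) and top (256,175), because the look-alike at scene (453,217) is blue. The larger cradle is at scene (202,284) and top (446,183), with its stop at x≈0.455 and post at x≈0.622 (0.167 m apart, as specified). The one at scene (160,210) is the smaller one. The crops confirm both.

Next I fit the head's yaw from its corners.

```bash
python3 - <<'E'
from h import *
from scipy.optimize import least_squares
k=2.88
T=[(180+(u-461)/k,100+v/k) for u,v in[(652,247),(711,242),(709,185)]]
S=[(340+u/k,150+v/k) for u,v in[(134,182),(172,225),(222,193)]]
for c,P in(('top',T),('scene',S)):
    Q=np.array([ray(c,p,.014) for p in P]);print(c,Q.round(4)); 
    for e in np.diff(Q,axis=0): print(np.hypot(*e[:2]).round(4),np.degrees(np.arctan2(e[1],e[0])).round(1))
    print('centre',(Q[0]+Q[2])/2)
# average repeats
import collections
D=collections.defaultdict(list)
for i in range(4):
  for c in('scene','top'):
    snap(c)
    for q,ref in(('end_stop',(.455,-.303)),('post_top',(.622,-.31)),('cradle_seat',(.535,-.307)),('roller_mid',(.567,.2)),('lever_tip',(.65,-.31)),('lever_pivot',(.622,-.31))):
      for s,p in lm(c,q):
        if np.hypot(*(p[:2]-ref))<.05: D[q,c].append(p)
for k2,v in D.items(): print(k2,len(v),np.mean(v,0).round(4),np.std(v,0).round(4))
E
```

```text
top [[0.5348 0.2211 0.014 ]
 [0.5401 0.1662 0.014 ]
 [0.5942 0.1696 0.014 ]]
0.0552 -84.5
0.0542 3.6
centre [0.56449041 0.19536319 0.014     ]
scene [[0.5485 0.1644 0.014 ]
 [0.6007 0.1701 0.014 ]
 [0.5912 0.2272 0.014 ]]
0.0526 6.2
0.0579 99.5
centre [0.56981017 0.19582405 0.014     ]
('end_stop', 'scene') 4 [ 0.459  -0.3048  0.0732] [0.0018 0.0015 0.0012]
('post_top', 'scene') 5 [ 0.6257 -0.3081  0.1135] [0.0094 0.0015 0.0244]
('cradle_seat', 'scene') 4 [ 0.5346 -0.3053  0.049 ] [0.0015 0.001  0.0011]
('roller_mid', 'scene') 4 [0.5668 0.1969 0.0719] [0.0012 0.0015 0.0008]
('lever_tip', 'scene') 4 [ 0.6435 -0.3077  0.1595] [0.0004 0.0012 0.0024]
('lever_pivot', 'scene') 4 [ 0.6228 -0.31    0.0878] [0.0008 0.0014 0.0018]
('end_stop', 'top') 3 [ 0.4554 -0.3053  0.0714] [0.0009 0.0008 0.0014]
('post_top', 'top') 4 [ 0.626  -0.3121  0.1157] [0.0114 0.0033 0.0239]
('cradle_seat', 'top') 4 [ 0.5361 -0.3096  0.0448] [0.0009 0.0013 0.0011]
('roller_mid', 'top') 4 [0.5682 0.2018 0.0672] [0.0016 0.0009 0.0004]
('lever_tip', 'top') 4 [ 0.6472 -0.3116  0.1582] [0.0012 0.0006 0.0008]
('lever_pivot', 'top') 4 [ 0.6235 -0.3097  0.0878] [0.0011 0.0011 0.0015]
```

```bash
cat >> h.py <<'E'
np.set_printoptions(suppress=True,precision=4)
SEAT=np.array([.535,-.3074,.045]);YAW=-.03;ROL=np.array([.567,.198,0]);HY=np.radians(6.2)
def cols(x,z): return np.column_stack([x,np.cross(z,x),z])
def pick(a=.3):
    d=np.array([-np.sin(HY),np.cos(HY),0]);u=np.array([0,0,1.])
    z=d*np.cos(a)-u*np.sin(a);return cols(-(d*np.sin(a)+u*np.cos(a)),z)
def st():
    s=get_state();return np.array(s['ee_pos']),Ro.from_quat(s['ee_rot']).as_matrix(),s
def delta(Rt=None,pt=None):
    p,R,s=st()
    if Rt is not None: print('turn',Ro.from_matrix(R.T@Rt).as_rotvec())
    if pt is not None:
        print('shift now-axes',R.T@(np.array(pt)-p)); 
        if Rt is not None: print('shift target-axes',Rt.T@(np.array(pt)-p))
    print('p',p,'q',s['q'],'t',s['time_s'])
E
python3 - <<'E'
from h import *
delta(pick(),[.47,-.03,.36])
E
```

```text
turn [-0.8752 -1.0485 -1.1871]
shift now-axes [-0.4421  0.4378 -0.1287]
shift target-axes [-0.2736 -0.3568  0.4489]
p [ 0.1703 -0.5753  0.2313] q [-0.9493  0.0402  0.0848 -0.     -1.6155 -0.3337] t 4.4
```

```bash
python3 -m pendant '[[[0,0,0],[0,0.005,-0.04],0.078],[[0,0,0],[-0.034,0.034,-0.02],0.078],[[0,0,0],[-0.034,0.034,-0.02],0.078],[[0,0,0],[-0.034,0.034,-0.02],0.078],[[0,0,0],[-0.034,0.034,-0.01],0.078],[[0,0,0],[-0.034,0.034,-0.01],0.078],[[0,0,0],[-0.034,0.034,-0.01],0.078],[[0,0,0],[-0.034,0.034,0],0.078],[[0,0,0],[-0.034,0.034,0],0.078],[[0,0,0],[-0.034,0.034,0],0.078],[[0,0,0],[-0.034,0.034,0],0.078],[[0,0,0],[-0.034,0.034,0],0.078]]' 60
python3 - <<'E'
from h import *
delta(pick(),[.47,-.03,.36])
E
```

```text
time_s: 5.6
ee_pos: [0.419, -0.1088, 0.3594]
ee_rot: [-0.144, 0.99, 0.0, 0.001]
wrist_force: [0.9, -0.7, 0.6]
grip_width: 0.0779
gripper_force: 0.0
turn [-0.8759 -1.0476 -1.1858]
shift now-axes [-0.0713  0.0611 -0.0005]
shift target-axes [-0.0221 -0.0592  0.0694]
p [ 0.419  -0.1088  0.3594] q [ 0.2171 -0.35   -0.0238  0.     -1.8954 -1.4996] t 5.6
```

```bash
python3 -m pendant '[[[0,0,0],[-0.035,0.03,0],0.078],[[0,0,0],[-0.035,0.03,0],0.078],[[-0.067,-0.081,-0.091],[0,0,0],0.078],[[-0.067,-0.081,-0.091],[0,0,0],0.078],[[-0.067,-0.081,-0.091],[0,0,0],0.078],[[-0.067,-0.081,-0.091],[0,0,0],0.078],[[-0.067,-0.081,-0.091],[0,0,0],0.078],[[-0.067,-0.081,-0.091],[0,0,0],0.078],[[0,0,0],[0,0,0],0.078]]'
python3 - <<'E'
from h import *
delta(pick(),[.47,-.03,.36])
E
```

```text
time_s: 6.5
ee_pos: [0.4687, -0.0355, 0.3577]
ee_rot: [-0.392, 0.867, 0.228, 0.206]
wrist_force: [-0.3, -0.7, -0.7]
grip_width: 0.0781
gripper_force: 0.0
turn [-0.4758 -0.5603 -0.642 ]
shift now-axes [-0.0052  0.0027  0.0014]
shift target-axes [-0.0037 -0.0019  0.0044]
p [ 0.4687 -0.0355  0.3577] q [-0.1674 -0.2922  0.099  -0.6381 -1.8051 -0.7582] t 6.5
```

```bash
python3 -m pendant '[[[-0.068,-0.08,-0.092],[0,0,0],0.078],[[-0.068,-0.08,-0.092],[0,0,0],0.078],[[-0.068,-0.08,-0.092],[0,0,0],0.078],[[-0.068,-0.08,-0.092],[0,0,0],0.078],[[-0.068,-0.08,-0.092],[0,0,0],0.078],[[-0.068,-0.08,-0.092],[0,0,0],0.078],[[-0.068,-0.08,-0.092],[0,0,0],0.078],[[0,0,0],[0,0,0],0.078]]'
python3 - <<'E'
from h import *
R=pick();g=ROL+[0,0,.062]
print(g+R[:,2]*-.1,g+R[:,2]*.02)
delta(R,g+R[:,2]*-.1+[0,0,.12]); delta(R,g+R[:,2]*-.1)
E
```

```text
time_s: 7.3
ee_pos: [0.4695, -0.0334, 0.355]
ee_rot: [0.599, -0.537, -0.445, -0.393]
wrist_force: [-1.4, -0.0, -1.2]
grip_width: 0.0782
gripper_force: 0.0
[0.5773 0.103  0.0916] [0.5649 0.217  0.0561]
turn [ 0.0077  0.0015 -0.0053]
shift now-axes [ 0.1    -0.1237  0.1597]
shift target-axes [ 0.1004 -0.1219  0.1608]
p [ 0.4695 -0.0334  0.355 ] q [-0.543   0.1165  0.2871 -1.324  -2.2483  0.0118] t 7.3
turn [ 0.0077  0.0015 -0.0053]
shift now-axes [ 0.2147 -0.1246  0.195 ]
shift target-axes [ 0.215  -0.1219  0.1963]
p [ 0.4695 -0.0334  0.355 ] q [-0.543   0.1165  0.2871 -1.324  -2.2483  0.0118] t 7.3
```

```bash
python3 -m pendant '[[[0.007,0.001,-0.005],[0.02,-0.024,0.032],0.078],[[0,0,0],[0.02,-0.024,0.032],0.078],[[0,0,0],[0.02,-0.024,0.032],0.078],[[0,0,0],[0.02,-0.024,0.032],0.078],[[0,0,0],[0.02,-0.024,0.032],0.078],[[0,0,0],[0,0,0],0.078],[[0,0,0],[0.03,0,0.009],0.078],[[0,0,0],[0.03,0,0.009],0.078],[[0,0,0],[0,0,0],0.078]]'
python3 - <<'E'
from h import *
R=pick();g=ROL+[0,0,.062]
delta(R,g+R[:,2]*-.1)
snap('scene','s1.png')
for c in('scene','top'):
  snap(c); print([x for q in('roller_mid','roller') for x in lm(c,q)])
E
```

```text
time_s: 8.2
ee_pos: [0.5748, 0.1013, 0.1504]
ee_rot: [0.6, -0.539, -0.44, -0.395]
wrist_force: [-0.1, 1.2, -0.4]
grip_width: 0.0779
gripper_force: 0.0
turn [-0.0004 -0.0065  0.0003]
shift now-axes [ 0.0557 -0.0026  0.0191]
shift target-axes [ 0.0558 -0.0027  0.0187]
p [0.5748 0.1013 0.1504] q [-0.2453  0.3462  0.1729 -1.1939 -1.8471  0.2818] t 8.2
[(0.84, array([0.5649, 0.1975, 0.0724])), (0.59, array([0.6535, 0.271 , 0.0697])), (0.93, array([ 0.5698,  0.1983, -0.0052])), (0.87, array([ 0.6527,  0.2679, -0.0029])), (0.34, array([0.4373, 0.2937, 0.0045])), (0.17, array([ 0.6458, -0.3083,  0.1605]))]
[(0.73, array([0.5695, 0.2008, 0.065 ])), (0.66, array([0.6573, 0.2738, 0.0696])), (0.51, array([ 0.6695, -0.0294, -0.0022])), (0.81, array([ 0.6537,  0.2722, -0.0025])), (0.68, array([ 0.5691,  0.1984, -0.0048]))]
```

View pics/s1.png

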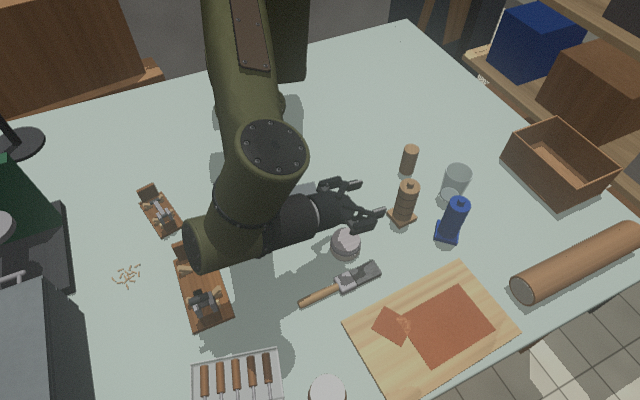

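The gripper points at the brown roller, open, at scene (360,205). The wrist drum's end is at about (205,245), so I check how far it is from the raised lever before lowering.

```bash
python3 - <<'E'
from h import *
p,R,s=st()
for l in(.1,.15,.2,.25,.3,.35): 
  P=p-R[:,2]*l; print(l,P,px('scene',P),px('top',P))
print(ray('scene',(190,250),.23),ray('scene',(230,262),.23), px('scene',(.647,-.31,.16)))
E
```

```text
0.1 [0.5868 0.0058 0.1858] [340.6652 204.9285] [326.5415 153.5096]
0.15 [ 0.5917 -0.0416  0.2009] [320.5656 210.4828] [347.3998 150.1383]
0.2 [ 0.5967 -0.0891  0.216 ] [299.0145 216.4382] [368.882  146.6663]
0.25 [ 0.6016 -0.1365  0.2311] [275.849  222.8397] [391.0164 143.0888]
0.3 [ 0.6065 -0.1839  0.2462] [250.8804 229.7395] [413.8334 139.401 ]
0.35 [ 0.6115 -0.2313  0.2612] [223.8898 237.198 ] [437.3649 135.5977]
[ 0.59  -0.291  0.23 ] [ 0.642  -0.2361  0.23  ] [197.4648 299.3882]
```

```bash
python3 -m pendant '[[[0,0,0],[-0.0075,-0.0015,0.024],0.078],[[0,0,0],[-0.0075,-0.001,0.024],0.078],[[0,0,0],[0,0,0],0.078],[[0,0,0],[0.018,0,0.005],0.078],[[0,0,0],[0.018,0,0.005],0.078],[[0,0,0],[0.018,0,0.005],0.078],[[0,0,0],[0.016,0,0.005],0.078],[[0,0,0],[0,0,0],0.078]]'
python3 - <<'E'
from h import *
R=pick();g=ROL+[0,0,.062]
delta(R,g+R[:,2]*.02);snap('top','t2.png',(180,60,500,260),2.4)
E
```

```text
time_s: 9.35
ee_pos: [0.5731, 0.1493, 0.0773]
ee_rot: [0.6, -0.538, -0.44, -0.397]
wrist_force: [-1.0, 0.3, -0.0]
grip_width: 0.0781
gripper_force: 0.0
turn [-0.0018 -0.0031  0.0023]
shift now-axes [-0.0001  0.0009  0.0714]
shift target-axes [0.0001 0.0008 0.0714]
p [0.5731 0.1493 0.0773] q [-0.173   0.4092  0.1038 -1.1933 -1.7328  0.3821] t 9.35
```

View pics/t2.png

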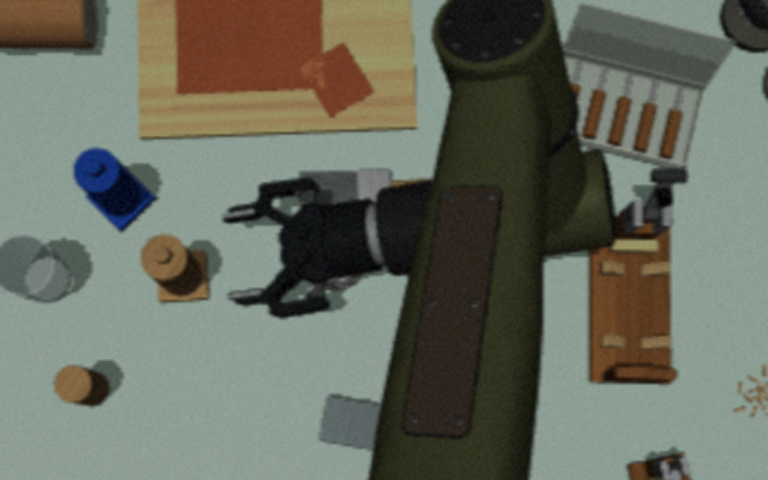

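The open fingers, at (235,215) and (235,295) in the crop, face the brown roller at (180,265). The drum has cleared the lever. I advance and grip.

```bash
python3 -m pendant '[[[0,0,0],[0,0,0.02],0.078],[[0,0,0],[0,0,0.02],0.078],[[0,0,0],[0,0,0.02],0.078],[[0,0,0],[0,0,0.011],0.078],[[0,0,0],[0,0,0],0.06],[[0,0,0],[0,0,0],0.04],[[0,0,0],[0,0,0],0.03],[[0,0,0],[0,0,0],0.03],[[0,0,0],[0,0,0],0.03],[[0,0,0],[0,0,0],0.03]]' 60
python3 -m pendant '[[[0,0,0],[-0.01,0,-0.003],0.03],[[0,0,0],[-0.03,0,-0.01],0.03],[[0,0,0],[-0.03,0,-0.01],0.03],[[0,0,0],[-0.03,0,-0.01],0.03],[[0,0,0],[-0.03,0,-0.01],0.03],[[0,0,0],[-0.03,0,-0.01],0.03],[[0,0,0],[-0.03,0,-0.01],0.03],[[0,0,0],[0,0,0],0.03]]'
python3 - <<'E'
from h import *
delta();snap('scene','s3.png')
print(px('scene',st()[0]))
E
```

```text
time_s: 10.4
ee_pos: [0.5676, 0.2162, 0.06]
ee_rot: [0.602, -0.537, -0.438, -0.398]
wrist_force: [-0.8, -1.9, 3.4]
grip_width: 0.0462
gripper_force: 61.4
time_s: 11.2
ee_pos: [0.5667, 0.2131, 0.2659]
ee_rot: [0.604, -0.535, -0.434, -0.4]
wrist_force: [-0.5, -0.6, -0.3]
grip_width: 0.0461
gripper_force: 61.5
p [0.5667 0.2131 0.2659] q [-0.0924  0.1361  0.1501 -1.2608 -1.7596  0.0651] t 11.2
[428.5428 139.7292]
```

View pics/s3.png

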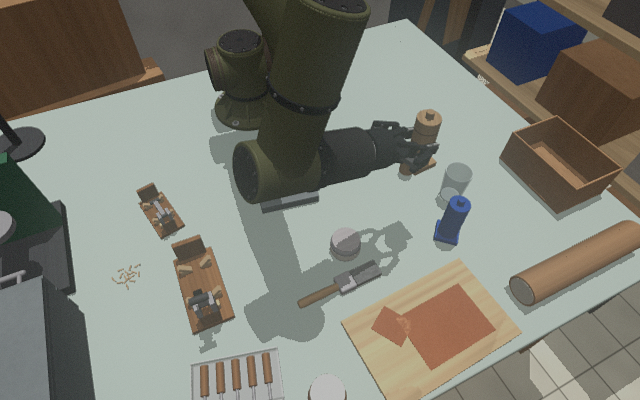

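The brown roller is held upright and clear of the table, at scene (425,140). The bystanders are untouched.

```bash
cat >> h.py <<'E'
RG=Ro.from_quat([.602,-.537,-.438,-.398]).as_matrix();PG=np.array([.5676,.2162,.06])
V=RG.T@[0,0,1];M=RG.T@(np.array([.5676,.198,.069])-PG);M[1]=0
def place(yaw=YAW,tilt=0):
    v=V.copy();v[1]=0;v/=np.linalg.norm(v)
    y=np.array([0,1.,0]);A=np.column_stack([v,y,np.cross(v,y)])
    c=np.array([np.cos(yaw),np.sin(yaw),0]);u=np.array([0,0,1.]);B=np.column_stack([c,np.cross(u,c),u])
    return B@A.T
def tcp(mid): return np.array(mid)-place()@M
E
python3 - <<'E'
from h import *
print('V',V,'M',M)
R=place();print(R,tcp(SEAT))
delta(R,tcp(SEAT+[0,0,.17]))
p,Rn,s=st();print('to (.5,.0,.33) now axes',Rn.T@(np.array([.5,0,.33])-p))
E
```

```text
V [-0.9538 -0.0088 -0.3002] M [-0.0032  0.     -0.02  ]
[[-0.9534  0.03   -0.3001]
 [ 0.0286  0.9996  0.009 ]
 [ 0.3002  0.     -0.9539]] [ 0.526  -0.3071  0.0269]
turn [0.8457 1.1516 1.6509]
shift now-axes [ 0.2163  0.0966 -0.4696]
shift target-axes [ 0.0036 -0.5212  0.0704]
p [0.5662 0.2131 0.2629] q [-0.0923  0.1385  0.147  -1.2604 -1.7591  0.0665] t 11.25
to (.5,.0,.33) now axes [-0.0034  0.0876 -0.2159]
```

```bash
python3 -m pendant '[[[0,0,0],[0,0.0175,-0.043],0.03],[[0,0,0],[0,0.0175,-0.043],0.03],[[0,0,0],[0,0.0175,-0.043],0.03],[[0,0,0],[0,0.0175,-0.043],0.03],[[0,0,0],[0,0.0175,-0.043],0.03],[[0.047,0.064,0.092],[0,0,0],0.03],[[0.047,0.064,0.092],[0,0,0],0.03],[[0.047,0.064,0.092],[0,0,0],0.03],[[0.047,0.064,0.092],[0,0,0],0.03],[[0.047,0.064,0.092],[0,0,0],0.03],[[0.047,0.064,0.092],[0,0,0],0.03],[[0,0,0],[0,0,0],0.03]]'
python3 - <<'E'
from h import *
delta(place(),tcp(SEAT+[0,0,.17]))
E
```

```text
time_s: 12.45
ee_pos: [0.4998, 0.0009, 0.3248]
ee_rot: [-0.446, 0.799, 0.328, 0.236]
wrist_force: [-1.2, 1.2, -1.3]
grip_width: 0.0464
gripper_force: 62.6
turn [0.5646 0.7621 1.0991]
shift now-axes [ 0.2444 -0.1823 -0.1377]
shift target-axes [-0.0722 -0.3071  0.1114]
p [0.4998 0.0009 0.3248] q [-0.2549 -0.1306  0.1493 -0.8687 -1.8602 -0.5575] t 12.45
```

Turning cleanly; 1.45 rad to go.

```bash
python3 -m pendant '[[[0.047,0.0635,0.0915],[0,0,0],0.03],[[0.047,0.0635,0.0915],[0,0,0],0.03],[[0.047,0.0635,0.0915],[0,0,0],0.03],[[0.047,0.0635,0.0915],[0,0,0],0.03],[[0.047,0.0635,0.0915],[0,0,0],0.03],[[0.047,0.0635,0.0915],[0,0,0],0.03],[[0.047,0.0635,0.0915],[0,0,0],0.03],[[0.047,0.0635,0.0915],[0,0,0],0.03],[[0.047,0.0635,0.0915],[0,0,0],0.03],[[0.047,0.0635,0.0915],[0,0,0],0.03],[[0.047,0.0635,0.0915],[0,0,0],0.03],[[0,0,0],[0,0,0],0.03]]'
python3 - <<'E'
from h import *
delta(place(),tcp(SEAT+[0,0,.17]))
E
```

```text
time_s: 13.65
ee_pos: [0.5005, 0.0015, 0.3191]
ee_rot: [-0.028, 0.991, 0.033, -0.126]
wrist_force: [0.3, 0.2, -3.4]
grip_width: 0.0464
gripper_force: 62.6
turn [0.0492 0.0516 0.0945]
shift now-axes [-0.0351 -0.3176  0.0934]
shift target-axes [-0.0698 -0.3077  0.1061]
p [0.5005 0.0015 0.3191] q [ 0.3046  0.0296  0.2649 -0.1472 -2.0273 -1.8691] t 13.65
```

```bash
python3 -m pendant '[[[0.049,0.052,0.0945],[0,0,0],0.03],[[0,0,0],[-0.009,-0.0385,0.005],0.03],[[0,0,0],[-0.009,-0.0385,0.01],0.03],[[0,0,0],[-0.009,-0.0385,0.013],0.03],[[0,0,0],[-0.009,-0.0385,0.013],0.03],[[0,0,0],[-0.009,-0.0385,0.013],0.03],[[0,0,0],[-0.009,-0.0385,0.013],0.03],[[0,0,0],[-0.009,-0.0385,0.013],0.03],[[0,0,0],[-0.007,-0.0385,0.013],0.03],[[0,0,0],[0,0,0.011],0.03],[[0,0,0],[0,0,0],0.03]]'
python3 - <<'E'
from h import *
delta(place(),tcp(SEAT+[0,0,.17]))
a=snap('scene');b=snap('top')
def mk(c,im,box,s):
    X=SEAT+[0,0,.17]
    print(c,[px(c,X+np.array([np.cos(YAW),np.sin(YAW),0])*k) for k in(-.069,0,.069)])
    return cv2.resize(im[box[1]:box[3],box[0]:box[2],::-1],None,fx=s,fy=s,interpolation=cv2.INTER_CUBIC)
A=mk('scene',a,(120,150,280,330),2.5);B=mk('top',b,(400,60,550,240),2.5)
cv2.imwrite('pics/p1.png',np.hstack([A,B]))
E
```

```text
time_s: 14.75
ee_pos: [0.5253, -0.3095, 0.1996]
ee_rot: [0.016, 0.989, 0.005, -0.149]
wrist_force: [1.0, 0.2, -1.8]
grip_width: 0.0465
gripper_force: 62.6
turn [ 0.0062  0.005  -0.0015]
shift now-axes [-0.0014  0.0023  0.0024]
shift target-axes [-0.0014  0.0024  0.0024]
p [ 0.5253 -0.3095  0.1996] q [-0.1813  0.3117  0.291   0.0399 -1.8474 -1.4168] t 14.75
scene [array([167.8124, 205.9066]), array([175.3139, 233.8175]), array([183.6379, 264.7888])]
top [array([467.0649, 205.7636]), array([467.0878, 174.9118]), array([467.1104, 144.6045])]
```

View pics/p1.png

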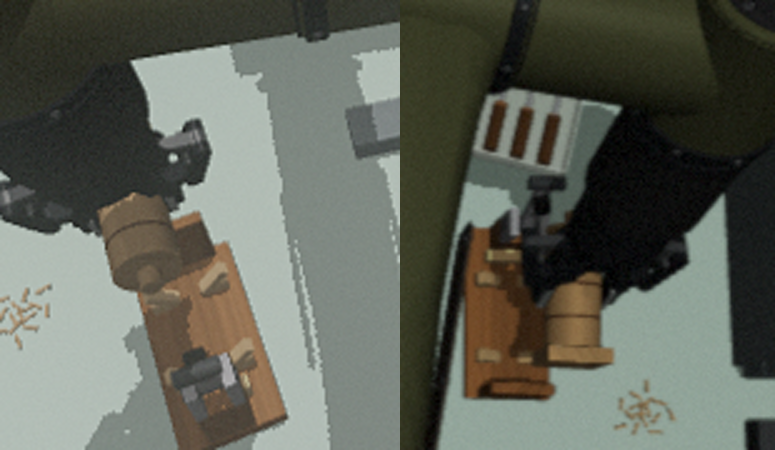

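The roller is held level with its head towards the stop, at top crop (580,355), and its stub towards the post, at scene crop (150,278). I check its offset numerically before lowering.

```bash
python3 - <<'E'
from h import *
print('grip y-axis yaw',np.degrees(np.arctan2(RG[1,1],RG[0,1])))
p,R,s=st();m=p+R@M;z=R@V
print('model mid',m,'head',m-.069*z,'axis',z)
for i in range(3):
  for c in('scene','top'):
    snap(c)
    for q in('roller_mid','roller'):
      print(c,q,[x for x in lm(c,q) if abs(x[1][1]+.31)<.06])
E
```

```text
grip y-axis yaw -173.83629856949707
model mid [ 0.5355 -0.309   0.2213] head [ 0.4665 -0.3062  0.2207] axis [ 0.9991 -0.0403  0.0095]
scene roller_mid [(0.69, array([ 0.5374, -0.3114,  0.2208]))]
scene roller []
top roller_mid [(0.61, array([ 0.538 , -0.3084,  0.2194]))]
top roller [(0.85, array([ 0.466 , -0.3066,  0.2151]))]
scene roller_mid [(0.71, array([ 0.5387, -0.3122,  0.2227]))]
scene roller []
top roller_mid [(0.81, array([ 0.539 , -0.3072,  0.2173]))]
top roller [(0.78, array([ 0.4662, -0.3096,  0.2147]))]
scene roller_mid [(0.65, array([ 0.5358, -0.3131,  0.2232]))]
scene roller []
top roller_mid [(0.94, array([ 0.5382, -0.3111,  0.2162])), (0.3, array([ 0.5347, -0.3109,  0.0445]))]
top roller [(0.78, array([ 0.4649, -0.3073,  0.2154]))]
```

```bash
python3 - <<'E'
from h import *
delta(place(),tcp(SEAT+[-.0015,0,.065]))
print('down in target axes',place().T@[0,0,-1])
E
```

```text
turn [ 0.0018  0.0096 -0.0021]
shift now-axes [-0.03    0.0016  0.1073]
shift target-axes [-0.031   0.0017  0.107 ]
p [ 0.527  -0.3089  0.2033] q [-0.1782  0.3095  0.2947  0.0429 -1.8483 -1.4194] t 15.75
down in target axes [-0.3002  0.      0.9539]
```

```bash
python3 -m pendant '[[[0.002,0.0095,-0.002],[0,0.0015,0],0.03],[[0,0,0],[-0.005,0,0.018],0.03],[[0,0,0],[-0.005,0,0.018],0.03],[[0,0,0],[-0.005,0,0.018],0.03],[[0,0,0],[-0.005,0,0.018],0.03],[[0,0,0],[-0.005,0,0.018],0.03],[[0,0,0],[-0.005,0,0.016],0.03],[[0,0,0],[0,0,0],0.03],[[0,0,0],[0,0,0],0.03]]'
python3 - <<'E'
from h import *
delta(place(),tcp(SEAT+[-.0015,0,.03]))
p,R,s=st();print('mid',p+R@M,R@V)
snap('scene','s4.png',(120,150,280,350),3)
for c in('scene','top'):
  snap(c)
  print(c,[lm(c,q) for q in('roller_mid','roller','cradle_seat','end_stop')])
E
```

```text
time_s: 16.65
ee_pos: [0.5239, -0.3074, 0.0935]
ee_rot: [0.015, 0.988, 0.002, -0.152]
wrist_force: [-0.4, 0.1, -1.3]
grip_width: 0.0463
gripper_force: 62.7
turn [-0.0008 -0.0002  0.    ]
shift now-axes [-0.0115  0.0004  0.0348]
shift target-axes [-0.0115  0.0003  0.0348]
p [ 0.5239 -0.3074  0.0935] q [-0.1748  0.3351  0.1236  0.0444 -1.6612 -1.4286] t 16.65
mid [ 0.5329 -0.3077  0.1116] [ 0.9993 -0.0385 -0.0002]
scene [[(0.94, array([ 0.5318, -0.3125,  0.1112])), (0.59, array([0.6561, 0.2737, 0.0708]))], [(0.74, array([0.6535, 0.2686, 0.0006]))], [(0.93, array([ 0.5345, -0.3045,  0.0486]))], [(0.59, array([ 0.6177, -0.3081,  0.0989]))]]
top [[(0.92, array([ 0.5342, -0.3088,  0.1061]))], [(0.7, array([ 0.4662, -0.3071,  0.1075])), (0.65, array([ 0.6524,  0.2709, -0.0029]))], [(0.65, array([ 0.5604,  0.3491, -0.0022])), (0.62, array([ 0.5357, -0.3094,  0.0449])), (0.57, array([ 0.2965, -0.3438,  0.0323]))], [(0.97, array([ 0.4572, -0.3034,  0.072 ])), (0.89, array([ 0.2422, -0.3587,  0.0523])), (0.73, array([ 0.6218, -0.3101,  0.087 ]))]]
```

View pics/s4.png

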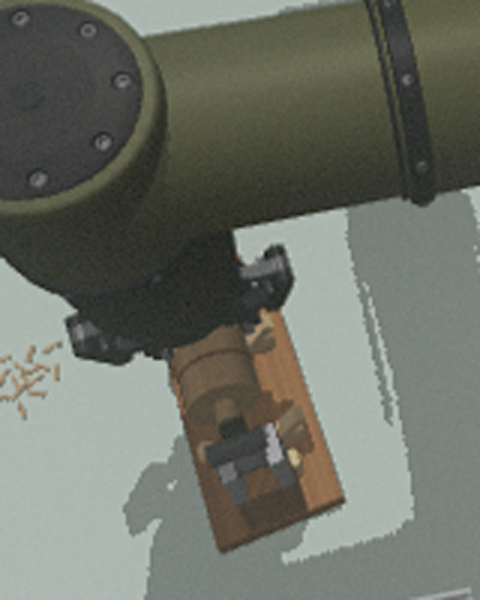

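The stub is in front of the raised lever at crop (230,405), aligned with the cradle. The wrist is clear. I lower with small corrections (about +1.5 mm in x and +1 mm in y).

```bash
python3 -m pendant '[[[0,0,0],[-0.0055,0.001,0.0125],0.03],[[0,0,0],[-0.004,0,0.013],0.03],[[0,0,0],[-0.004,0,0.013],0.03],[[0,0,0],[-0.002,0,0.007],0.03],[[0,0,0],[0,0,0],0.03],[[0,0,0],[0,0,0],0.03]]'
python3 - <<'E'
from h import *
p,R,s=st();print('mid',p+R@M,R@V,s['wrist_force'],s['moment'])
E
```

```text
time_s: 17.8
ee_pos: [0.525, -0.3065, 0.0452]
ee_rot: [0.015, 0.988, 0.002, -0.152]
wrist_force: [-0.2, -0.8, -0.8]
grip_width: 0.0464
gripper_force: 62.7
mid [ 0.534  -0.3068  0.0633] [ 0.9993 -0.0386 -0.    ] [-0.2418 -0.8314 -0.8091] [-0.031  -1.0262  0.0316]
```

```bash
python3 -m pendant '[[[0,0,0],[-0.0015,0,0.005],0.03],[[0,0,0],[-0.0015,0,0.005],0.03],[[0,0,0],[0,0,0],0.03]]'
python3 -m pendant '[[[0,0,0],[-0.001,0,0.003],0.03],[[0,0,0],[0,0,0],0.03],[[0,0,0],[0,0,0],0.03]]'
python3 - <<'E'
from h import *
p,R,s=st();print('mid',p+R@M,R@V,s['wrist_force'],s['moment'])
for c in('scene','top'):
  snap(c)
  print(c,[lm(c,q) for q in('roller_mid','roller')])
E
```

```text
time_s: 18.1
ee_pos: [0.5244, -0.3061, 0.0338]
ee_rot: [0.015, 0.988, 0.002, -0.152]
wrist_force: [0.1, -0.2, -2.6]
grip_width: 0.0466
gripper_force: 62.7
time_s: 18.4
ee_pos: [0.5251, -0.3063, 0.0318]
ee_rot: [0.015, 0.988, 0.002, -0.151]
wrist_force: [0.4, 0.5, -1.2]
grip_width: 0.0464
gripper_force: 62.8
mid [ 0.5341 -0.3066  0.0499] [ 0.9993 -0.0386  0.0008] [ 0.4271  0.5098 -1.2109] [ 0.1913 -1.1241 -0.0001]
scene [[(0.94, array([0.6535, 0.2731, 0.069 ])), (0.73, array([ 0.5338, -0.3102,  0.0508])), (0.69, array([0.5879, 0.0284, 0.0052])), (0.69, array([ 0.619 , -0.3069,  0.1012]))], [(0.82, array([0.6552, 0.2701, 0.0016]))]]
top [[(0.76, array([ 0.538 , -0.3041,  0.0475])), (0.72, array([0.6593, 0.2691, 0.0657]))], [(0.91, array([ 0.6526,  0.2709, -0.0025])), (0.84, array([ 0.463 , -0.3051,  0.0454])), (0.44, array([ 0.6475, -0.3082,  0.1586]))]]
```

No contact yet, as expected at 5 mm above the seat. Last few millimetres.

```bash
python3 -m pendant '[[[0,0,0],[-0.001,0,0.003],0.03],[[0,0,0],[0,0,0],0.03],[[0,0,0],[0,0,0],0.03]]'
python3 -m pendant '[[[0,0,0],[-0.0005,0,0.002],0.03],[[0,0,0],[0,0,0],0.03],[[0,0,0],[0,0,0],0.03]]'
python3 - <<'E'
from h import *
p,R,s=st();print('mid',p+R@M,R@V,s['wrist_force'],s['moment'])
E
```

```text
time_s: 19.0
ee_pos: [0.5251, -0.3063, 0.0307]
ee_rot: [0.015, 0.988, 0.002, -0.152]
wrist_force: [-2.8, 6.0, 9.8]
grip_width: 0.0464
gripper_force: 63.6
time_s: 19.3
ee_pos: [0.5251, -0.3063, 0.0306]
ee_rot: [0.014, 0.988, 0.001, -0.151]
wrist_force: [-5.5, 8.9, 16.4]
grip_width: 0.0464
gripper_force: 64.5
mid [ 0.5341 -0.3065  0.0487] [ 0.9993 -0.0376  0.0008] [-5.5032  8.9392 16.3841] [ 2.6086  2.2022 -0.8201]
```

The force is +y 9 N with +z 16 N, so it is riding on the −y vee face. Shift +y.

```bash
python3 -m pendant '[[[0,0,0],[0.0005,0.001,-0.002],0.03],[[0,0,0],[0,0.001,0],0.03],[[0,0,0],[0,0.0015,0],0.03],[[0,0,0],[0,0,0],0.03],[[0,0,0],[0,0,0],0.03]]'
python3 -m pendant '[[[0,0,0],[-0.0005,0,0.002],0.03],[[0,0,0],[0,0,0],0.03],[[0,0,0],[0,0,0],0.03]]'
python3 - <<'E'
from h import *
p,R,s=st();print('mid',p+R@M,R@V,s['wrist_force'],s['moment'])
E
```

```text
time_s: 19.8
ee_pos: [0.5257, -0.3046, 0.0298]
ee_rot: [0.015, 0.988, 0.0, -0.151]
wrist_force: [2.0, -3.8, 5.0]
grip_width: 0.0465
gripper_force: 63.1
time_s: 20.1
ee_pos: [0.5257, -0.3047, 0.0297]
ee_rot: [0.015, 0.988, 0.0, -0.151]
wrist_force: [-1.5, -1.6, 13.5]
grip_width: 0.0464
gripper_force: 64.2
mid [ 0.5347 -0.3049  0.0478] [ 0.9993 -0.0377  0.0024] [-1.5417 -1.6256 13.5424] [-0.603   0.7761  0.6085]
```

Now centred and pressing evenly. I release and look.

```bash
python3 -m pendant '[[[0,0,0],[0,0,0],0.05],[[0,0,0],[0,0,0],0.053],[[0,0,0],[0,0,0],0.058],[[0,0,0],[0,0,0],0.065],[[0,0,0],[0,0,0],0.07],[[0,0,0],[0,0,0],0.07]]' 20
python3 -m pendant '[[[0,0,0],[0.006,0,-0.019],0.07],[[0,0,0],[0.006,0,-0.019],0.07],[[0,0,0],[0.009,0,-0.028],0.07],[[0,0,0],[0.012,0,-0.038],0.07],[[0,0,0],[0.012,0,-0.038],0.07],[[0,0,0],[0,0,0],0.07]]'
python3 - <<'E'
from h import *
a=snap('scene');b=snap('top')
A=cv2.resize(a[200:350,140:260,::-1],None,fx=3.2,fy=3.2,interpolation=cv2.INTER_CUBIC);B=cv2.resize(b[120:270,400:500,::-1],None,fx=3.2,fy=3.2,interpolation=cv2.INTER_CUBIC)
cv2.imwrite('pics/r1.png',np.hstack([A,B]))
for c in('scene','top'):
  print(c,[lm(c,q) for q in('roller_mid','roller','lever_tip')])
delta()
E
```

```text
time_s: 20.7
ee_pos: [0.5249, -0.3028, 0.0261]
ee_rot: [0.015, 0.988, 0.002, -0.152]
wrist_force: [-0.3, -0.8, 0.4]
grip_width: 0.0702
gripper_force: 0.0
time_s: 21.3
ee_pos: [0.5266, -0.3041, 0.1826]
ee_rot: [0.015, 0.989, -0.0, -0.147]
wrist_force: [0.6, -0.6, 0.6]
grip_width: 0.0701
gripper_force: 0.0
scene [[(0.74, array([0.6539, 0.2714, 0.0667])), (0.6, array([ 0.534 , -0.3077,  0.0506]))], [(0.63, array([ 0.4679, -0.3073,  0.0427])), (0.59, array([ 0.6565,  0.2703, -0.0005]))], [(0.59, array([ 0.6448, -0.3107,  0.1577]))]]
top [[(0.73, array([ 0.5357, -0.3052,  0.0418])), (0.68, array([0.659 , 0.2712, 0.0661])), (0.28, array([ 0.4666, -0.307 ,  0.0424]))], [(0.87, array([ 0.4636, -0.3063,  0.0426])), (0.87, array([ 0.6537,  0.2724, -0.0056]))], [(0.65, array([ 0.3061, -0.344 ,  0.062 ])), (0.51, array([ 0.6462, -0.311 ,  0.1577]))]]
p [ 0.5243 -0.3027  0.1741] q [-0.1681  0.3064  0.236   0.0426 -1.8042 -1.4292] t 21.7
```

View pics/r1.png

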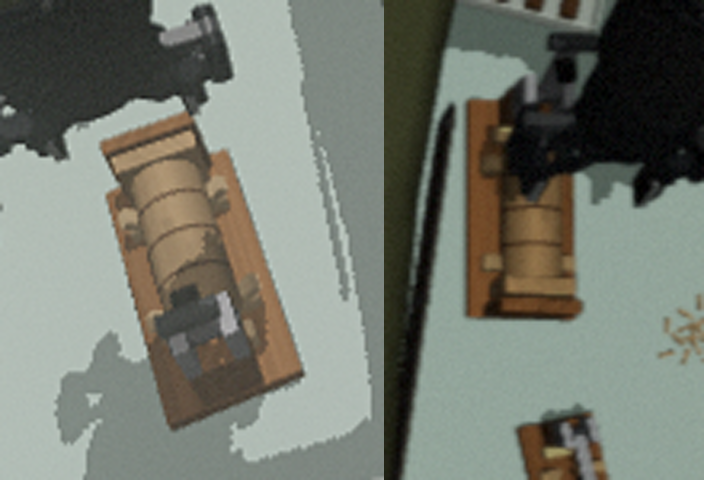

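The roller is seated, with the head between stop and vee (scene crop (155,150)), the barrel parallel in both vees and the lever still raised. The detected mid height matches the seat. Now the lever: rise, close the fingers and tilt the other way.

```bash
python3 -m pendant '[[[0,0,0],[0.012,0,-0.038],0.03],[[0,0,0],[0.012,0,-0.038],0.01],[[0,0,0],[0.012,0,-0.038],0],[[0,-0.12,0],[0,0,0],0],[[0,-0.12,0],[0,0,0],0],[[0,-0.12,0],[0,0,0],0],[[0,-0.12,0],[0,0,0],0],[[0,-0.12,0],[0,0,0],0],[[0,0,0],[0,0,0],0]]'
python3 - <<'E'
from h import *
p,R,s=st();print(R)
delta(None,[.69,-.311,.24]);delta(None,[.69,-.311,.142])
E
```

```text
time_s: 22.6
ee_pos: [0.5223, -0.3028, 0.2957]
ee_rot: [0.015, 0.989, -0.003, 0.149]
wrist_force: [-0.6, 0.6, 0.3]
grip_width: -0.0003
gripper_force: 0.0
[[-0.9549  0.0312  0.2952]
 [ 0.0296  0.9995 -0.0096]
 [-0.2954 -0.0004 -0.9554]]
shift now-axes [-0.144  -0.0029  0.1028]
p [ 0.5223 -0.3028  0.2957] q [-0.2294 -0.173  -0.0081 -0.0583 -1.4415 -1.3735] t 22.6
shift now-axes [-0.115  -0.0029  0.1965]
p [ 0.5223 -0.3028  0.2957] q [-0.2294 -0.173  -0.0081 -0.0583 -1.4415 -1.3735] t 22.6
```

```bash
python3 -m pendant '[[[0,0,0],[-0.036,-0.0008,0.0257],0],[[0,0,0],[-0.036,-0.0007,0.0257],0],[[0,0,0],[-0.036,-0.0007,0.0257],0],[[0,0,0],[-0.036,-0.0007,0.0257],0],[[0,0,0],[0,0,0],0],[[0,0,0],[0.0095,0,0.031],0],[[0,0,0],[0.0095,0,0.031],0],[[0,0,0],[0.0095,0,0.031],0],[[0,0,0],[0,0,0],0]]'
python3 - <<'E'
from h import *
delta(None,[.69,-.311,.142])
snap('scene','l1.png',(140,180,300,380),3)
p,R,s=st();print((px('scene',p)-[140,180])*3,(px('scene',[.6455,-.31,.158])-[140,180])*3,s['wrist_force'])
E
```

```text
time_s: 23.5
ee_pos: [0.6893, -0.3094, 0.1335]
ee_rot: [0.015, 0.99, -0.0, 0.142]
wrist_force: [0.4, 0.5, -0.4]
grip_width: -0.0001
gripper_force: 0.0
shift now-axes [-0.0031 -0.0015 -0.008 ]
p [ 0.6893 -0.3094  0.1335] q [-0.1806  0.2312  0.1089 -0.0492 -1.1683 -1.4078] t 23.5
[200.5728 437.4388] [172.5033 357.4069] [ 0.8744 -0.027   1.9197]
```

View pics/l1.png

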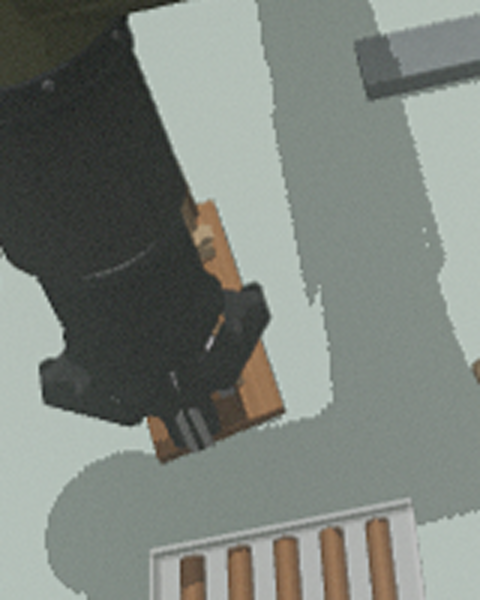

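The closed fingers, at crop (195,435), are behind the raised lever. I sweep towards −x.

```bash
python3 -m pendant '[[[0,0,0],[0.0095,0,-0.003],0],[[0,0,0],[0.0095,0,-0.003],0],[[0,0,0],[0.0095,0,-0.003],0],[[0,0,0],[0.0095,0,-0.003],0],[[0,0,0],[0,0,0],0]]'
python3 -m pendant '[[[0,0,0],[0.0095,0,-0.003],0],[[0,0,0],[0.0095,0,-0.003],0],[[0,0,0],[0.0095,0,-0.003],0],[[0,0,0],[0.0095,0,-0.003],0],[[0,0,0],[0.0095,0,-0.003],0],[[0,0,0],[0,0,0],0]]'
python3 - <<'E'
from h import *
delta(None,[.585,-.308,.137])
for c in('scene','top'): snap(c);print(lm(c,'lever_tip'))
E
```

```text
time_s: 24.05
ee_pos: [0.651, -0.3097, 0.1431]
ee_rot: [0.015, 0.989, -0.003, 0.148]
wrist_force: [0.8, 0.0, 0.1]
grip_width: -0.0004
gripper_force: 0.0
time_s: 24.65
ee_pos: [0.6011, -0.3082, 0.1425]
ee_rot: [0.015, 0.989, -0.002, 0.147]
wrist_force: [0.2, 0.4, -0.5]
grip_width: 0.0
gripper_force: 0.0
shift now-axes [ 0.017  -0.0003  0.0006]
p [ 0.6011 -0.3082  0.1425] q [-0.206   0.0155 -0.1093 -0.0553 -1.1551 -1.3801] t 24.65
[(0.64, array([ 0.5752, -0.3072,  0.1469]))]
[(0.53, array([ 0.3022, -0.344 ,  0.0618]))]
```

```bash
python3 -m pendant '[[[0,0,0],[0.0085,0,0],0],[[0,0,0],[0.0085,0,0.0005],0],[[0,0,0],[0.0087,0,0.006],0],[[0,0,0],[0.0087,0,0.006],0],[[0,0,0],[0.006,0,0.0045],0],[[0,0,0],[0.006,0,0.0045],0],[[0,0,0],[0,0,0],0]]'
python3 - <<'E'
from h import *
delta(None,[.563,-.308,.1])
for c in('scene','top'): print(snap(c) is None,lm(c,'lever_tip'))
E
```

```text
time_s: 25.55
ee_pos: [0.5631, -0.3067, 0.1066]
ee_rot: [0.015, 0.989, -0.002, 0.146]
wrist_force: [-0.6, 1.2, -0.2]
grip_width: 0.0002
gripper_force: 0.0
shift now-axes [ 0.0019 -0.0013  0.0063]
p [ 0.5631 -0.3067  0.1066] q [-0.2188 -0.0545 -0.242  -0.0615 -1.0956 -1.3621] t 25.55
False [(0.71, array([ 0.5452, -0.3067,  0.0982]))]
False [(0.54, array([ 0.302 , -0.3453,  0.0612]))]
```

```bash
python3 -m pendant '[[[0,0,0],[0.001,0,0.004],0],[[0,0,0],[0.001,0,0.004],0],[[0,0,0],[0,0,0],0]]'
python3 -m pendant '[[[0,0,0],[0.001,0,0.003],0],[[0,0,0],[0,0,0],0],[[0,0,0],[0,0,0],0]]'
```

```text
time_s: 26.05
ee_pos: [0.5642, -0.3067, 0.0986]
ee_rot: [0.015, 0.989, -0.002, 0.146]
wrist_force: [-0.5, 0.4, 0.1]
grip_width: 0.0003
gripper_force: 0.0
time_s: 26.35
ee_pos: [0.5644, -0.3069, 0.0965]
ee_rot: [0.015, 0.989, -0.002, 0.147]
wrist_force: [0.2, -0.0, 0.6]
grip_width: -0.0002
gripper_force: 0.0
```

```bash
python3 -m pendant '[[[0,0,0],[0.001,0,0.003],0],[[0,0,0],[0,0,0],0],[[0,0,0],[0,0,0],0]]'
python3 -m pendant '[[[0,0,0],[0.001,0,0.003],0],[[0,0,0],[0,0,0],0],[[0,0,0],[0,0,0],0]]'
```

```text
time_s: 26.65
ee_pos: [0.5648, -0.3072, 0.095]
ee_rot: [0.015, 0.989, -0.003, 0.148]
wrist_force: [-1.8, 2.0, 5.3]
grip_width: -0.0
gripper_force: 2.7
time_s: 26.95
ee_pos: [0.5649, -0.3074, 0.0945]
ee_rot: [0.014, 0.989, -0.003, 0.149]
wrist_force: [-8.9, 6.6, 16.0]
grip_width: -0.0007
gripper_force: 8.0
```

Firm contact (16 N at z 0.0945, the expected stop). I back off upwards and check.

```bash
python3 -m pendant '[[[0,0,0],[-0.003,0,-0.01],0],[[0,0,0],[-0.009,0,-0.03],0],[[0,0,0],[-0.009,0,-0.03],0],[[0,0,0],[-0.012,0,-0.04],0],[[0,0,0],[-0.012,0,-0.04],0],[[0,0,0],[-0.005,0.045,0],0],[[0,0,0],[0,0.045,0],0],[[0,0,0],[0,0.045,0],0],[[0,0,0],[0,0.045,0],0],[[0,0,0],[0,0.045,0],0],[[0,0,0],[0,0,0],0],[[0,0,0],[0,0,0],0]]'
python3 - <<'E'
from h import *
a=snap('scene');b=snap('top')
A=cv2.resize(a[220:350,150:250,::-1],None,fx=4,fy=4,interpolation=cv2.INTER_CUBIC);B=cv2.resize(b[130:260,410:490,::-1],None,fx=4,fy=4,interpolation=cv2.INTER_CUBIC)
cv2.imwrite('pics/f1.png',np.hstack([A,B]))
for i in range(2):
  for c in('scene','top'):
    snap(c);print(c,[[x for x in lm(c,q) if abs(x[1][1]+.31)<.03 and x[1][0]>.4] for q in('roller_mid','roller','lever_tip','cradle_seat','lever_pivot')])
print(get_state()['time_s'],get_state()['ee_pos'])
E
```

```text
time_s: 28.15
ee_pos: [0.5752, -0.0808, 0.2483]
ee_rot: [0.013, 0.989, -0.002, 0.147]
wrist_force: [-0.6, -0.5, -0.4]
grip_width: -0.0005
gripper_force: 0.0
scene [[(0.61, array([ 0.5336, -0.3087,  0.0469]))], [(0.49, array([ 0.5334, -0.3077,  0.0008]))], [(0.65, array([ 0.5447, -0.3069,  0.0873]))], [(0.63, array([ 0.534 , -0.3056,  0.0488]))], [(0.86, array([ 0.6217, -0.3094,  0.0866]))]]
top [[(0.67, array([ 0.5391, -0.3039,  0.0426]))], [(0.59, array([ 0.4662, -0.303 ,  0.0437]))], [(0.63, array([ 0.5489, -0.3058,  0.086 ]))], [(0.6, array([ 0.5354, -0.31  ,  0.0447]))], [(0.77, array([ 0.6232, -0.3092,  0.0885])), (0.55, array([ 0.467 , -0.3052,  0.0419]))]]
scene [[(0.64, array([ 0.5353, -0.3056,  0.0478]))], [(0.69, array([ 0.468 , -0.3044,  0.0394]))], [(0.8, array([ 0.5453, -0.3058,  0.0893]))], [(0.85, array([ 0.5331, -0.3051,  0.0486]))], [(0.88, array([ 0.6222, -0.3072,  0.0864]))]]
top [[(0.57, array([ 0.5354, -0.3039,  0.0424]))], [(0.65, array([ 0.4668, -0.3087,  0.0422])), (0.25, array([ 0.6188, -0.3114,  0.1016]))], [(0.56, array([ 0.5471, -0.3084,  0.0855])), (0.55, array([ 0.6234, -0.3105,  0.088 ]))], [(0.7, array([ 0.5349, -0.3087,  0.0428]))], []]
29.45 [ 0.5752 -0.0821  0.2483]
```

View pics/f1.png

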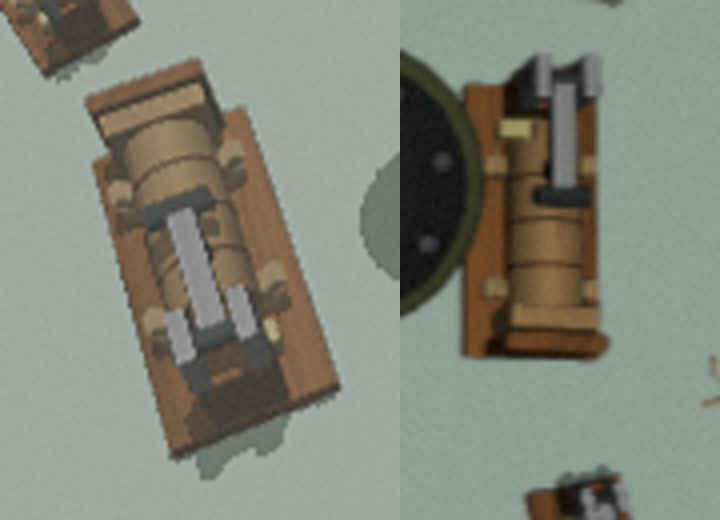

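The roller lies in both vees with its head at the stop (scene crop (155,110)). The lever lies level on it: tip and pivot both at z≈0.087, so the angle is about 0. The robot is clear, so I hand in.

```bash
python3 -c "
from station import *
print(sign_off())"
```

```text
the job is handed in; nothing more can be done
None
```

I handed the job in at about 29 s: the roller is seated in both vees with its head at the end stop, the lever is down on it at about level, the gripper has let go, and I saw no bystander moved. The sign-off gave no verdict back.

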